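# Load the topping tube and lock the keeper one hole on

### The job

Take the one tall topping tube out of the wooden stand and seat it fully down in the empty hole of the white tube rack. Then pull up the black knob of the rack's spring plunger, slide the keeper one index hole along so that its strip also covers the new tube, and let the pin go fully home in that next hole. Finish while still holding the knob with the gripper, pin fully home; do not let go at the end, and leave the other tubes and everything else on the counter where they are.

Things in the scene. Friction and masses are not known exactly. Their poses are not given: they have to be found in the camera images.
- tube: the tall closed topping tube: round dark-brown tube with a white cap on its top 18 mm, 24 mm diameter all the way up, 90 mm long, about 50 g, foot tapered over the last 4 mm. It starts upright in one of the three holes of the wooden stand (any of them), 60 mm of it above the stand. Origin: centre of its underside; z runs up the tube
- stand: dark wooden block 60 x 190 x 40 mm high, fixed to the counter, with three holes in a row along its y at -60, 0 and +60 mm; holes 26 mm wide, 30 mm deep. One holds the tall tube, the others the two short ones. Origin: centre of the underside; x across the row, y along it
- rack: tube rack fixed to the counter: white block 56 (x) by 176 (y) by 50 mm high, three tube holes in a row at y = -55, 0 (both hold tall tubes) and +55 mm (empty); on the far side of the row, at x = +75 mm, an aluminium rail along y carries the steel keeper. Origin: centre of the block's underside; x from the row towards the rail, y along the row towards the empty hole, z up
- rail_top (a point): middle of the rail's top, 97 mm above the counter. Rail 28 mm wide, 220 mm long, with four 11.5 mm index holes in its top at y = -85, -30, +25 and +80 mm of the rack; the pin starts in the one at -30. Axes as the rack's
- strip_tip (a point): end (towards the rack's +y) of the keeper's steel strip, at its underside, 106 mm high. The strip, 16 mm wide and 137 mm long, lies along y over the tube row, 6 mm above seated tubes; at the start it covers the first two tubes only and ends 40 mm before the empty hole's centre. A flat arm joins it to the keeper block (36 x 46 mm) on the rail; block and arm reach up to 114 mm
- free_hole (a point): mouth of the rack's empty tube hole: centre, on the white block's top, 50 mm above the counter. The hole is 26 mm wide and 40 mm deep, so a seated tube stands 50 mm out, its top 100 mm above the counter. Axes as the rack's
- next_hole (a point): mouth of the index hole on the rail top (97 mm high) into which the pin must go: the next one from the start towards the rack's +y. Axes as the rack's
- knob (a point): centre of the black plunger knob on top of the keeper: upright cylinder 26 mm diameter, 25 mm high, its centre 145.5 mm above the counter and its underside 133 mm when the pin is home; below it is a steel collar 18 mm in diameter, up to 128 mm. Moves with keeper and plunger; at the start it stands 55 mm (along the rack's -y) before the next hole. Axes as the rack's
- keeper (a joint): slide of the keeper along the rail, m: 0 at the start hole, grows towards the rack's +y (towards the empty tube hole); 0.055 is the next hole, 0.110 the hole beyond, which is too far. The pin locks it with about 1 mm of play; free, it needs about 2 N to slide
- plunger (a joint): height to which the plunger is pulled, m: 0 pin home, end stop at 0.018. A spring pushes it down with 5 N at 0 and 9 N at 0.018. The round-ended 9 mm pin reaches 10 mm into the hole: above 0.011 the keeper slides freely; between holes the pin rides on the rail at about 0.010
- short_a: a short closed topping tube in another hole of the wooden stand: 24 mm diameter, 60 mm long, stands 30 mm out of the stand, otherwise like the tall one; stays where it is. Origin: centre of its underside, z up
- short_b: a short closed topping tube in another hole of the wooden stand: 24 mm diameter, 60 mm long, stands 30 mm out of the stand, otherwise like the tall one; stays where it is. Origin: centre of its underside, z up
- kept_a: a tall topping tube (24 mm diameter, 90 mm long) already in the rack, in the end (y = -55 mm) hole, under the keeper strip; stays where it is. Origin: centre of its underside
- kept_b: a tall topping tube (24 mm diameter, 90 mm long) already in the rack, in the middle (y = 0) hole, under the keeper strip; stays where it is. Origin: centre of its underside
- jar: closed jar, 72 mm diameter, 100 mm high; bystander. Origin: centre of the underside
- bowl: white bowl, 100 mm wide, 45 mm high; bystander. Origin: centre of the underside
- spatula: spatula lying flat on the counter beyond the stand, about 0.25 m long; bystander
- bread: tin loaf about 180 x 100 x 90 mm on the counter; bystander. Origin: centre of the underside
Things that resemble listed ones, but are neither listed nor needed, are in the scene too. Leave any orange look-alike of the tube alone.

How it is judged (in metres and radians):
On the way, in this order (a step that is already met when the one before it is completed fails the run):
1. the tall tube stands fully down in the rack's empty hole, released, with the keeper still in its first hole (horizontal distance between tube and free_hole below 0.004 m and z of tube in the frame of free_hole below -0.036 m and angle between tube's own z axis and vertical below 0.08 rad and contact force between the fingers and tube below 0.5 N and value of joint keeper below 0.008 m), for 0.2 s.
2. the plunger is pulled clear of the first index hole (value of joint plunger above 0.009 m and value of joint keeper below 0.03 m).
3. the keeper is at the next hole with the pin home (value of joint keeper between 0.051 and 0.059 m and value of joint plunger below 0.003 m), for 0.2 s.
At the end, for the whole second after the job is handed in: Tall tube upright in the rack hole (within 4 mm of centre and bottom, tilt under 0.08 rad); keeper at the next index hole within 4 mm, pin home (plunger under 3 mm); fingers still on the knob with over 3 N; all at rest; other tubes within 20 mm of their starts (all of step 3 and horizontal distance between tube and free_hole below 0.004 m and z of tube in the frame of free_hole below -0.036 m and angle between tube's own z axis and vertical below 0.08 rad and distance of each of kept_a, kept_b, short_a, short_b from where it was at the start of the episode below 0.02 m and contact force between the fingers and plunger above 3 N and velocity of joint keeper below 0.01 m/s and linear speed of tube below 0.02 m/s); the arm keeps its last pose, push and grip.
It fails at once if one of the other tubes is moved more than 20 mm (distance of any of short_a, short_b, kept_a, kept_b from where it was at the start of the episode above 0.02 m).
It fails at once if the jar, bowl, spatula or bread is moved more than 30 mm (distance of any of jar, bowl, spatula, bread from where it was at the start of the episode above 0.03 m).
It also fails if it takes over 54 s, if anything falls off the work surface, if the arm or the gripper's body presses on something with over 40 N, if the wrist force passes 120 N, or if a joint passes its speed limit or range.

### The arm

A 6-joint arm with a two-finger parallel gripper is mounted at the origin on the work surface. World frame = base frame: x ahead of the robot, y to its left, z up, the work surface at z = 0. Lengths are in mm, angles in rad, forces in N, time in s.
With the tool pointing down it reaches from about 275 to 750 mm from the base axis. Payload 10.2 kg.
Tool frame: the origin (TCP) lies at the very end of the fingers, on their centre line; the grasp point (between the pads) lies 19 mm behind it; z points along the fingers, y is the line along which they close (so a half turn about z gives the same grasp; the last joint's range is limited). The gripper opens to 85 mm and grips with 20 to 120 N. Pads are 22 mm wide; open, the fingers measure 114 mm over their backs; the gripper's body (76 mm by 85 mm) begins 54 mm behind the grasp point. The pads swing forward as they close: fully open they stand 13 mm farther back than shut.
Start: joints at [-1.41, 0.313, 1.498, -0, 1.331, -0.223], TCP at [196.572, -486.817, 231.294] pointing down, gripper open.
Joint ranges: [-2.94, 2.94], [-0.97, 2.17], [0.19, 2.56], [-1.23, 4.37], [0.02, 3.11], [-2.88, 2.88]. Speed limits (rad/s): [2.39, 2.39, 3.01, 3.14, 3.14, 3.14].

### API

Orientations are given as a unit quaternion [w, x, y, z].
In Python, from rig import * gives the robot as it stands. The module is installed in compiled form; this text tells all that it offers.
- The arm moves only by the shell command python3 -m crank 'ROWS' [FORCE]. ROWS is JSON, a list that holds one entry, the list of rows, each a list of 7 numbers: the shift along the tool's x, y, z in units of 25 mm (1.0 is 25 mm), then the turn, a rotation vector about the tool's x, y, z in units of 8 degrees (1.0 is 8 degrees), then the finger opening in mm, from 0 to 85.4. A call has exactly 8 rows; each row shifts and turns the commanded pose from where the row before left it, along the tool's axes as they then stand; what a row does not reach is not made up. A row lasts 1/10 s, in which the tool goes at most 50 mm and 8.59 degrees, less where a joint would pass 70% of its speed; a pose out of reach is approached as far as the arm can. A call is refused whole if a number of a shift passes 1 or a number of a turn 1, either way. A call with a gripper value outside its range is refused whole. The fingers move at their own pace and stop on an object; FORCE is the grip in N (left out, the last holds). Time passes only in rows, so rows that do not move let the fingers close, or fill a call up. It gives the time, the measured TCP pose, the force, the opening and the grip force at its end, in the units of the state.
- sense(): the state, without advancing time (a new reading comes with each control period).
- capture(name): name is "side" or "top" or "wrist"; returns the picture (480x640x3 uint8, blue, green, red); there is no depth.
- camera_model(name): a dict with "fx", "fy", "cx", "cy" (pixels), "world_from_camera" (4x4, takes a point from camera to world coordinates); the wrist camera has in their place "T_tool_cam" (4x4, takes a point from camera to tool coordinates, whose origin is the TCP and whose axes are the flange's). Camera axes: x right, y up, looking along -z (the intrinsics and any distortion apply to the point x, -y, -z); pixel columns grow to the right and rows downward; lengths in mm; the calibration is good to about 2 mm. A picture is of the moment at which its call begins: read the wrist's pose just before it. camera_model takes no time and is no camera call.
- finish_job(): hands the job in; it is judged then, once.
The state is a dict: "time_s": time; "joints": joint angles; "dq": joint speeds; "tau": joint torques, N m; "eef_pos": TCP position; "ee_rot": TCP orientation; "force": force on the tool from outside, world axes, zero at the start; "wrist_torque": the same for the moment, N m; "grip_width": opening from 0.0 (shut) to 1.0 (fully open); "grip_force": force on a finger pad.
Only numpy, scipy, OpenCV 4.12 (cv2) and the standard library are available. Lean on these libraries where they do the work, as an engineer would, in place of code of your own. Each camera call takes 0.05 s, during which the arm holds its last target. There are 200 camera calls.

## Working session

There is one attempt and no reset: what is moved stays moved. The work goes in short steps, Python scripts to look and compute and a shell command to move; the robot and the scene stay as the last step left them, time stands still between calls to the robot, and variables do not carry over. Pictures are saved under pics/ and viewed, at most 10 in all, crops included, and the job is handed in when it is done.

```bash
mkdir -p pics; cat > h.py <<'E'
from rig import *
import numpy as np, cv2
from scipy.spatial.transform import Rotation as R
def quat(s): 
    q=s["ee_rot"]; return R.from_quat([q[1],q[2],q[3],q[0]])
def ray(name,u,v,s=None):
    m=camera_model(name)
    d=np.array([(u-m["cx"])/m["fx"],-(v-m["cy"])/m["fy"],-1.0])
    if name=="wrist":
        T=np.eye(4);T[:3,:3]=quat(s).as_matrix();T[:3,3]=s["eef_pos"];T=T@np.array(m["T_tool_cam"])
    else: T=np.array(m["world_from_camera"])
    return T[:3,3],T[:3,:3]@d
def onz(name,u,v,z,s=None):
    o,d=ray(name,u,v,s); return o+d*(z-o[2])/d[2]
E
python3 - <<'E'
from h import *
s=sense();print(s)
for n in["side","top","wrist"]:
    cv2.imwrite(f"pics/{n}0.png",capture(n)); m=camera_model(n); print({k:(np.round(v,3).tolist()) for k,v in m.items() if not isinstance(v,str)})
E
```

```text
{'time_s': 0.0, 'joints': array([-1.41044364e+00,  3.13492117e-01,  1.49846396e+00,  1.51940883e-05,
        1.33099410e+00, -2.23408159e-01]), 'dq': array([-1.20403955e-03, -7.04644796e-04,  3.99115865e-04,  1.73077310e-03,
       -1.09372089e-03,  3.48340081e-05]), 'tau': array([-1.02785958e-03, -4.12269330e+01, -2.59742439e+01, -2.51532128e-04,
        4.15190763e-03,  1.89832043e-07]), 'eef_pos': array([ 196.51062578, -486.55095216,  230.70340887]), 'ee_rot': array([-6.78193539e-04,  9.81647483e-01,  1.90703324e-01,  2.87710904e-05]), 'force': array([-0.78821795, -0.50021457, -0.00938658]), 'wrist_torque': array([-0.02156652,  0.03583582,  0.04772775]), 'grip_force': 0.0, 'grip_width': 0.997577640453333}
{'fx': 552.795, 'fy': 552.795, 'cx': 321.463, 'cy': 239.181, 'world_from_camera': [[-0.739, 0.448, -0.504, -21.778], [-0.674, -0.496, 0.548, 681.726], [-0.004, 0.744, 0.668, 970.247], [0.0, 0.0, 0.0, 1.0]]}
{'fx': 474.012, 'fy': 474.012, 'cx': 325.227, 'cy': 244.02, 'world_from_camera': [[0.057, 0.977, -0.205, 279.97], [-0.998, 0.058, -0.006, -24.094], [0.006, 0.205, 0.979, 1551.844], [0.0, 0.0, 0.0, 1.0]]}
{'fx': 411.282, 'fy': 411.282, 'cx': 322.192, 'cy': 238.35, 'T_tool_cam': [[-0.001, 0.956, 0.293, 75.177], [1.0, 0.001, -0.0, 0.54], [-0.0, 0.293, -0.956, -142.464], [0.0, 0.0, 0.0, 1.0]]}
```

View pics/top0.png

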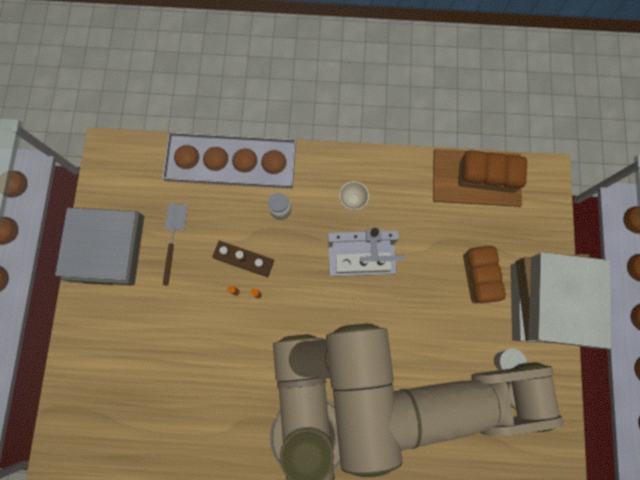

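View pics/side0.png

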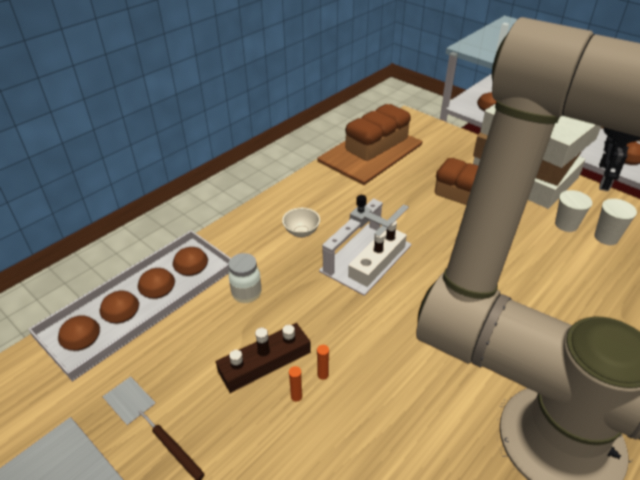

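The top view shows the stand at about (243,258), with caps at (223,250), (241,255) and (259,262). The side view shows the middle tube, cap at (262,336), as the tall one. The rack is at about (363,255), rail on the far side, empty hole on the left at (347,262), knob at (374,233). Next I'll measure coarse positions.

```bash
python3 - <<'E'
from h import *
im=cv2.imread("pics/top0.png"); 
c=im[215:285,205:410]
hsv=cv2.cvtColor(im,cv2.COLOR_BGR2HSV)
# caps on stand
roi=np.zeros(im.shape[:2],np.uint8); roi[240:280,210:276]=255
m=((hsv[...,1]<70)&(hsv[...,2]>120)&(roi>0)).astype(np.uint8)
n,l,st,ce=cv2.connectedComponentsWithStats(m)
for i in range(1,n):
    if st[i,4]>8: print("cap",ce[i].round(1),st[i,4],onz("top",*ce[i],100).round(1),onz("top",*ce[i],70).round(1))
for nm,u,v,z in[("hole",347,262,50),("knob",374,233,158),("jar",280,202,100)]: print(nm,onz("top",u,v,z).round(1))
s=cv2.imread("pics/side0.png")
for u,v in[(236,356),(262,334),(289,330)]: print(onz("side",u,v,100).round(),onz("side",u,v,70).round())
for nm,u,v,z in[("hole",366,262,50),("knob",361,197,158)]: print(nm,onz("side",u,v,z).round(1))
c=cv2.resize(c,None,fx=3.9,fy=3.9,interpolation=cv2.INTER_CUBIC); d=cv2.resize(s[180:400,210:420],None,fx=2.7,fy=2.7)[:,:]
cv2.imwrite("pics/topc.png",c); cv2.imwrite("pics/sidec.png",d)
q=sense();
print(quat(q).as_matrix().round(3))
E
```

```text
cap [223.  249.7] 45 [547.7 301.4 100. ] [553.3 308.1  70. ]
cap [238.9 254.1] 47 [536.8 250.6 100. ] [542.1 256.3  70. ]
cap [258.4 262.1] 46 [515.1 188.1 100. ] [520.  192.4  70. ]
hole [540.2 -88.6  50. ]
knob [ 615.  -161.2  158. ]
jar [712.7 136.1 100. ]
[530. 324. 100.] [549. 312.  70.]
[532. 255. 100.] [551. 240.  70.]
[500. 212. 100.] [517. 196.  70.]
hole [538.2 -83.7  50. ]
knob [ 622.  -159.9  158. ]
[[ 0.927  0.374 -0.   ]
 [ 0.374 -0.927  0.001]
 [ 0.    -0.001 -1.   ]]
```

View pics/topc.png

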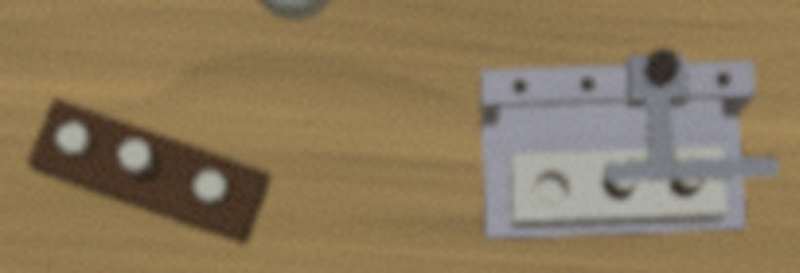

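The two views agree: tall tube at about (535,252), short ones at (552,309) and (519,193), which are 120 mm apart as they should be. The crop shows the rack turned by about 5°. I'll move over the rack for a closer look with the wrist camera.

```bash
python3 -m crank '[[[1,-0.45,0,0,0,0,80],[1,-0.45,0,0,0,0,80],[1,-0.45,0,0,0,0,80],[1,-0.45,0,0,0,0,80],[1,-0.45,0,0,0,0,80],[1,-0.45,0,0,0,0,80],[1,-0.45,0,0,0,0,80],[1,-0.45,0,0,0,0,80]]]' 30
python3 -m crank '[[[1,-0.45,0,0,0,0,80],[1,-0.45,0,0,0,0,80],[1,-0.45,0,0,0,0,80],[1,-0.45,0,0,0,0,80],[1,-0.45,0,0,0,0,80],[1,-0.45,0,0,0,0,80],[1,-0.45,0,0,0,0,80],[1,-0.45,0,0,0,0,80]]]'
python3 -m crank '[[[0.75,-0.27,0,0,0,0,80],[0.75,-0.27,0,0,0,0,80],[0.75,-0.27,0,0,0,0,80],[0,0,0,0,0,-1,80],[0,0,0,0,0,-1,80],[0,0,0,0,0,-1,80],[0,0,0,0,0,-1,80],[0,0,0,0,0,-1,80]]]'
python3 -m crank '[[[0,0,0,0,0,-1,80],[0,0,0,0,0,-1,80],[0,0,0,0,0,-1,80],[0,0,0,0,0,-1,80],[0,0,0,0,0,0,80],[0,0,0,0,0,0,80],[0,0,0,0,0,0,80],[0,0,0,0,0,0,80]]]'
python3 - <<'E'
from h import *
s=sense(); im=capture("wrist"); cv2.imwrite("pics/w1.png",im)
import pickle; pickle.dump(s,open("w1.pkl","wb")); print(s["time_s"],s["eef_pos"],s["joints"].round(2),quat(s).as_matrix().round(3))
E
```

```text
time_s: 0.95
eef_pos: [348.9, -327.5, 231.2]
ee_rot: [-0.0, 0.982, 0.191, -0.0]
force: [-0.1, -0.5, 0.3]
grip_width: 0.937
grip_force: 0.0
time_s: 1.75
eef_pos: [500.7, -169.2, 231.1]
ee_rot: [-0.0, 0.982, 0.191, -0.0]
force: [0.2, 0.1, 0.4]
grip_width: 0.935
grip_force: 0.0
time_s: 2.55
eef_pos: [544.5, -130.2, 231.0]
ee_rot: [-0.0, 0.856, 0.517, -0.0]
force: [0.3, -0.3, 0.8]
grip_width: 0.938
grip_force: 0.0
time_s: 3.35
eef_pos: [544.6, -130.3, 231.3]
ee_rot: [-0.0, 0.683, 0.731, -0.0]
force: [0.2, -0.6, -0.2]
grip_width: 0.935
grip_force: 0.0
3.35 [ 544.62975786 -130.29304164  231.26634249] [-0.44  0.39  1.39 -0.    1.36 -0.51] [[-0.068  0.998 -0.   ]
 [ 0.998  0.068 -0.   ]
 [ 0.    -0.    -1.   ]]
```

View pics/w1.png

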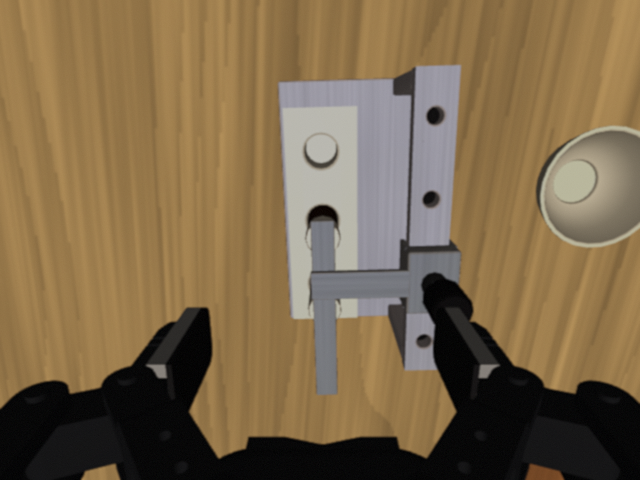

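The view shows the empty hole at about (321,150), the rail index holes at (435,116), (431,199) and (424,341), and the keeper strip and knob. The image's up direction is the rack's +y.

```bash
python3 - <<'E'
from h import *
import pickle
s=pickle.load(open("w1.pkl","rb")); im=cv2.imread("pics/w1.png"); g=cv2.cvtColor(im,cv2.COLOR_BGR2GRAY)
P={}
for nm,(x,y,r) in {"r80":(435,116,16),"r25":(431,199,16),"r-85":(424,341,15)}.items():
    sub=g[y-r:y+r,x-r:x+r]; m=(sub<90).astype(np.uint8)
    n,l,st,ce=cv2.connectedComponentsWithStats(m); i=1+np.argmax(st[1:,4])
    c=cv2.findContours((l==i).astype(np.uint8),cv2.RETR_EXTERNAL,cv2.CHAIN_APPROX_NONE)[0][0]
    (cx,cy),rad=cv2.minEnclosingCircle(c); p=onz("wrist",x-r+cx,y-r+cy,97,s); P[nm]=p; print(nm,cx+x-r,cy+y-r,rad,p.round(1))
print([np.linalg.norm(P[a]-P[b]).round(1) for a,b in(("r80","r25"),("r25","r-85"))])
d=P["r80"]-P["r-85"]; print("rack yaw deg",np.degrees(np.arctan2(-d[0],d[1])))
t=np.arctan2(-d[0],d[1]); X=np.array([np.cos(t),np.sin(t),0]);Y=np.array([-np.sin(t),np.cos(t),0])
o=np.mean([P["r80"]-80*Y,P["r25"]-25*Y,P["r-85"]+85*Y],0)-75*X
print("origin",o.round(1),"hole from rail",(o+55*Y).round(1),"knob",(o+75*X-30*Y).round(1),"next",(o+75*X+25*Y).round(1))
for z,k in((50,"mouth"),):
    sub=g[120:180,290:352]; e=cv2.Canny(cv2.GaussianBlur(sub,(3,3),0),30,80)
    yy,xx=np.nonzero(e); k=(np.hypot(xx+290-321,yy+120-150)<20); xx=xx[k];yy=yy[k]
    W=np.array([onz("wrist",a+290,b+120,50,s) for a,b in zip(xx,yy)])
    rr=np.hypot(*(W-(o+55*Y)).T[:2]); print("edge radii about predicted",np.histogram(rr,8))
    (cx,cy),r=cv2.minEnclosingCircle(W[:,:2].astype(np.float32)); print("hole direct",cx,cy,r)
cv2.imwrite("pics/hole.png",cv2.resize(im[110:220,270:400],None,fx=5,fy=5))
E
```

```text
r80 434.7857141494751 115.3928575515747 9.046818733215332 [612.8 -53.2  97. ]
r25 430.2826089859009 198.71739101409912 8.208456993103027 [ 617.7 -107.5   97. ]
r-85 435.5 340.5 14.714038848876953 [ 637.4 -216.1   97. ]
[np.float64(54.6), np.float64(110.4)]
rack yaw deg 8.610070241000292
origin [ 549.5 -143.4   97. ] hole from rail [541.2 -89.   97. ] knob [ 628.1 -161.8   97. ] next [ 619.9 -107.5   97. ]
edge radii about predicted (array([13, 11, 31, 34, 23, 26, 49, 49]), array([ 4.21767938,  6.07144863,  7.92521788,  9.77898713, 11.63275637,
       13.48652562, 15.34029487, 17.19406412, 19.04783337]))
hole direct 540.8984375 -83.80897521972656 14.513813972473145
```

View pics/hole.png

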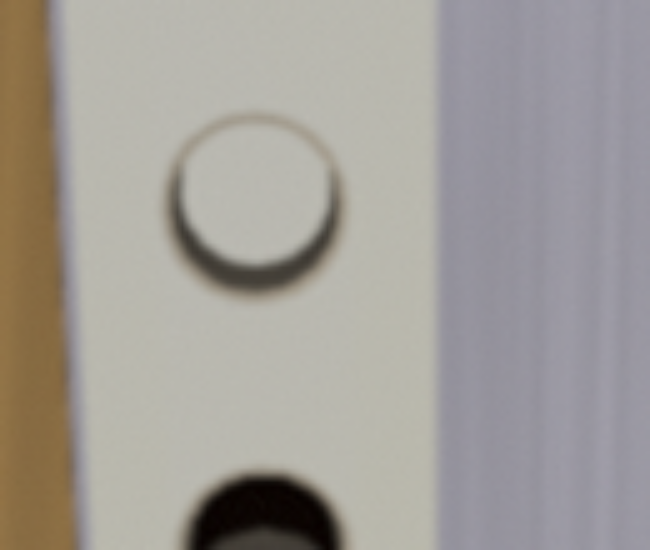

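The hole mouth spans 167–342 × 112–295 in the crop, so its centre in the full picture is (320.9,150.7). The r-85 blob merged with the finger, so I'll redo it.

```bash
python3 - <<'E'
from h import *
import pickle
s=pickle.load(open("w1.pkl","rb"))
h=onz("wrist",320.9,150.7,50,s); a=onz("wrist",434.8,115.4,97,s); b=onz("wrist",430.3,198.7,97,s); c=onz("wrist",424,341,97,s)
print(h.round(1),a.round(1),b.round(1),c.round(1),np.linalg.norm(b-c))
d=a-c; t=np.arctan2(-d[0],d[1]); print(np.degrees(t)); X=np.array([np.cos(t),np.sin(t),0]);Y=np.array([-np.sin(t),np.cos(t),0])
o=(a+b+c)/3-75*X-20/3*Y; print("hole via rail",o+55*Y,"knob",o+75*X-30*Y,"next",o+75*X+25*Y)
E
```

```text
[541.1 -84.5  50. ] [612.8 -53.2  97. ] [ 617.7 -107.5   97. ] [ 628.8 -217.1   97. ] 110.16725566963687
5.5691970040791166
hole via rail [540.407593   -85.10152328  97.        ] knob [ 623.30263807 -162.42171148   97.        ] next [ 617.96500699 -107.68132699   97.        ]
```

```bash
python3 -m crank '[[[1,0.04,0,0,0,0,70],[1,0.04,0,0,0,0,70],[1,0.04,0,0,0,0,70],[1,0.04,0,0,0,0,70],[1,0.04,0,0,0,0,70],[1,0.04,0,0,0,0,70],[1,0.04,0,0,0,0,70],[1,0.04,0,0,0,0,70]]]'
python3 -m crank '[[[1,0.04,0,0,0,0,70],[1,0.04,0,0,0,0,70],[1,0.04,0,0,0,0,70],[1,0.04,0,0,0,0,70],[1,0.04,0,0,0,0,70],[1,0.04,0,0,0,0,70],[1,0.04,0,0,0,0,70],[0.3,0,0,0,0,0,70]]]'
python3 -m crank '[[[0,0,0,0,0,1,70],[0,0,0,0,0,1,70],[0,0,0,0,0,0.5,70],[0,0,0,0,0,0,70],[0,0,0,0,0,0,70],[0,0,0,0,0,0,70],[0,0,0,0,0,0,70],[0,0,0,0,0,0,70]]]'
python3 - <<'E'
from h import *
s=sense(); im=capture("wrist"); cv2.imwrite("pics/w2.png",im)
import pickle; pickle.dump(s,open("w2.pkl","wb")); print(s["time_s"],s["eef_pos"],s["joints"].round(2),quat(s).as_matrix().round(3))
g=cv2.cvtColor(im,cv2.COLOR_BGR2HSV)
m=((g[...,1]<50)&(g[...,2]>130)).astype(np.uint8)
n,l,st,ce=cv2.connectedComponentsWithStats(m)
for i in range(1,n):
    if st[i,4]>150: print(st[i],ce[i].round(1),onz("wrist",*ce[i],100,s).round(1),onz("wrist",*ce[i],70,s).round(1))
E
```

```text
time_s: 4.2
eef_pos: [538.6, 70.8, 231.4]
ee_rot: [0.0, 0.682, 0.731, 0.0]
force: [-0.1, -0.1, -0.5]
grip_width: 0.818
grip_force: 0.0
time_s: 5.0
eef_pos: [532.6, 254.2, 231.2]
ee_rot: [-0.0, 0.682, 0.732, 0.0]
force: [0.2, -0.4, -0.1]
grip_width: 0.82
grip_force: 0.0
time_s: 5.8
eef_pos: [533.0, 252.3, 231.3]
ee_rot: [0.0, 0.799, 0.602, -0.0]
force: [0.3, -0.5, -0.0]
grip_width: 0.822
grip_force: 0.0
5.8 [533.02188551 252.26024126 231.28917818] [ 0.24  0.46  1.29 -0.    1.39  0.52] [[ 0.275  0.961  0.   ]
 [ 0.961 -0.275 -0.   ]
 [-0.     0.    -1.   ]]
[630   0  10 159 890] [636.   56.3] [748.2 302.1 100. ] [769.4 299.7  70. ]
[312 115  34  35 903] [328.4 132.2] [554.8 310.8 100. ] [554.8 309.4  70. ]
[312 207  35  35 913] [328.8 223.8] [538.4 251.9 100. ] [536.7 244.   70. ]
[ 529  232   81   81 1797] [559.6 265. ] [687.6 177.5 100. ] [702.2 161.5  70. ]
[ 562  257   78   77 4843] [602.4 295.3] [714.9 145.2 100. ] [732.4 125.7  70. ]
[313 273  31  28 647] [328.  286.5] [525.1 207.  100. ] [521.9 194.2  70. ]
[399 432  28  21 341] [412.3 442.4] [553.8  54.3 100. ] [553.8  24.8  70. ]
```

View pics/w2.png

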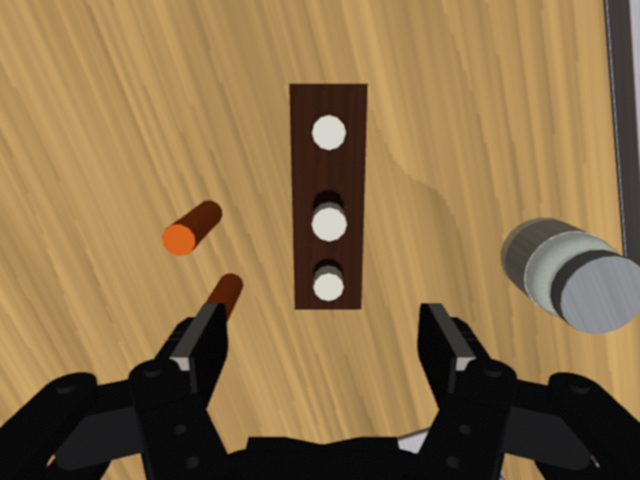

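The tall tube's cap is centred at (329,224), which is world (538.4,251.9). The midpoint of the two short tubes gives the same point. The orange look-alikes lie to the left, so I'll narrow the opening before going down.

```bash
python3 -m crank '[[[0.04,0.21,0,0,0,0,46],[0,0,0.9,0,0,0,46],[0,0,0.9,0,0,0,46],[0,0,1,0,0,0,46],[0,0,1,0,0,0,46],[0,0,1,0,0,0,46],[0,0,1,0,0,0,46],[0,0,0.96,0,0,0,46]]]' 40
python3 -m crank '[[[0,0,0,0,0,0,46],[0,0,0,0,0,0,20],[0,0,0,0,0,0,15],[0,0,0,0,0,0,15],[0,0,0,0,0,0,15],[0,0,0,0,0,0,15],[0,0,0,0,0,0,15],[0,0,0,0,0,0,15]]]'
python3 - <<'E'
from h import *
s=sense(); print(s["eef_pos"],s["force"],s["wrist_torque"])
E
```

```text
time_s: 6.65
eef_pos: [538.6, 251.8, 61.2]
ee_rot: [0.0, 0.799, 0.602, 0.0]
force: [-0.8, -0.0, -0.9]
grip_width: 0.539
grip_force: 0.0
time_s: 7.45
eef_pos: [539.0, 252.0, 63.6]
ee_rot: [0.0, 0.799, 0.602, 0.001]
force: [-0.3, -0.3, 6.9]
grip_width: 0.273
grip_force: 39.7
[539.024669   252.04163753  63.6144279 ] [-0.27871952 -0.32367656  6.90357408] [-0.00033327  0.14693729  0.0012035 ]
```

```bash
python3 -m crank '[[[0,0,-0.5,0,0,0,15],[0,0,-0.8,0,0,0,15],[0,0,-0.9,0,0,0,15],[0,0,-0.9,0,0,0,15],[0,0,-0.9,0,0,0,15],[-0.5,0.15,0,0,0,0,15],[-0.92,0.26,0,0,0,0,15],[-0.9,0.26,0,0,0,0,15]]]'
python3 -m crank '[[[-1,0.3,0,0,0,0,15],[-1,0.3,0,0,0,0,15],[-1,0.3,0,0,0,0,15],[-1,0.3,0,0,0,0,15],[-1,0.3,0,0,0,0,15],[-1,0.3,0,0,0,0,15],[-1,0.28,0,0,0,0,15],[-1,0.28,0,0,0,0,15]]]'
python3 -m crank '[[[-1,0.28,0,0,0,0,15],[-1,0.28,0,0,0,0,15],[-0.6,0.2,0,0,0,0,15],[0,0,0,0,0,-0.9,15],[0,0,0,0,0,-0.9,15],[0,0,0,0,0,-0.89,15],[0,0,0,0,0,0,15],[0,0,0,0,0,0,15]]]'
python3 - <<'E'
from h import *
s=sense(); im=capture("wrist"); cv2.imwrite("pics/w3.png",im); print(s["time_s"],s["eef_pos"],s["force"],s["grip_width"],quat(s).as_matrix().round(3))
import pickle; pickle.dump(s,open("w3.pkl","wb"))
E
```

```text
time_s: 8.25
eef_pos: [537.9, 190.2, 161.8]
ee_rot: [-0.0, 0.799, 0.602, -0.001]
force: [0.7, 0.1, -0.8]
grip_width: 0.27
grip_force: 39.2
time_s: 9.05
eef_pos: [539.2, -18.6, 161.7]
ee_rot: [-0.0, 0.799, 0.602, -0.0]
force: [0.1, 0.6, -0.5]
grip_width: 0.267
grip_force: 39.2
time_s: 9.85
eef_pos: [540.1, -84.7, 162.1]
ee_rot: [-0.0, 0.674, 0.739, -0.0]
force: [-0.1, 0.0, -1.8]
grip_width: 0.271
grip_force: 39.3
9.85 [540.09965509 -84.74709928 162.07223185] [-0.12063446  0.01146392 -1.75054101] 0.2710234096113234 [[-0.093  0.996 -0.   ]
 [ 0.996  0.093  0.   ]
 [ 0.    -0.    -1.   ]]
```

View pics/w3.png

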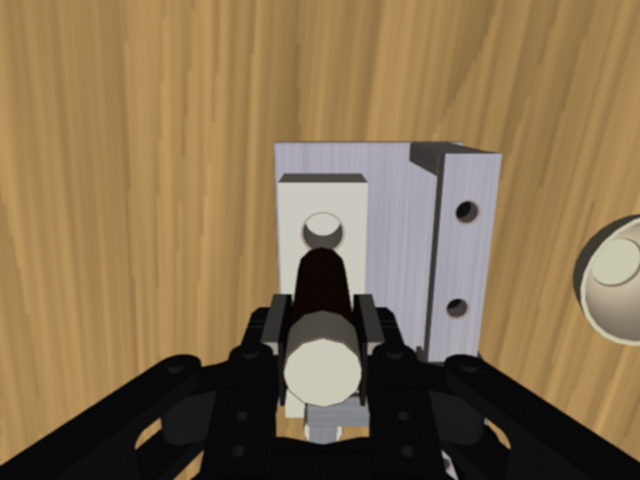

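The held tube (cap about (323,373), foot about (321,250)) is upright. The hole mouth is at about (323,232) and partly hidden. Next I'll measure the tube's offset in the tool frame and the hole again.

```bash
python3 - <<'E'
from h import *
import pickle
s=pickle.load(open("w3.pkl","rb")); im=cv2.imread("pics/w3.png"); g=cv2.cvtColor(im,cv2.COLOR_BGR2GRAY)
def fit(pts,z):
    W=np.array([onz("wrist",*p,z,s)[:2] for p in pts]); A=np.c_[2*W,np.ones(len(W))]; x=np.linalg.lstsq(A,(W**2).sum(1),rcond=None)[0]
    return x[:2].round(2),np.sqrt(x[2]+x[:2]@x[:2]).round(2)
# cap top: brightest flat disc
m=((g>185)).astype(np.uint8); m[:330]=0
n,l,st,ce=cv2.connectedComponentsWithStats(m); i=l[373,323]; print(st[i],ce[i])
c=max(cv2.findContours((l==i).astype(np.uint8),cv2.RETR_EXTERNAL,cv2.CHAIN_APPROX_NONE)[0],key=len)[:,0]
print("cap",fit(c,198.5))
# hole: upper edge points by radial gradient
pts=[]
for a in np.radians(np.arange(-200,21,10)):
    r=np.arange(14,28,.25); v=[cv2.getRectSubPix(g,(1,1),(323+k*np.cos(a),232+k*np.sin(a)))[0,0] for k in r]
    v=cv2.GaussianBlur(np.float32(v)[None],(9,1),0)[0]; k=np.argmin(v[8:-8])+8 ; pts.append((323+r[k]*np.cos(a),232+r[k]*np.sin(a)))
print("hole",fit(pts,50)); print(np.round(pts,0).tolist()[::4])
# tube foot edges at rows
for row in(262,280): 
    d=np.nonzero(g[row,280:365]<60)[0]; print(row,d.min()+280,d.max()+280)
cv2.imwrite("pics/hole3.png",cv2.resize(im[200:400,260:400],None,fx=3,fy=3))
E
```

```text
[ 285  340   75   66 3759] [322.43229582 372.29289705]
cap (array([540.9, -85.2]), np.float64(11.03))
hole (array([540.52, -82.33]), np.float64(11.54))
[[306.0, 238.0], [305.0, 226.0], [313.0, 214.0], [326.0, 213.0], [338.0, 219.0], [340.0, 232.0]]
262 301 342
280 297 345
```

View pics/hole3.png

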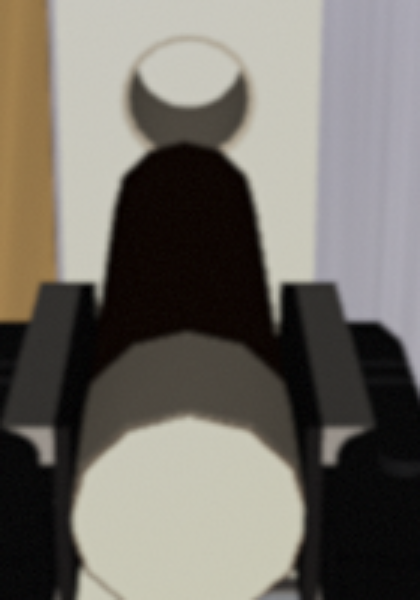

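The crop puts the hole's sides at u = 301.7 and 344.7 with its top at v = 212. The cap's sides are at u = 283.7 and 361.7 with its top edge at v = 338.

```bash
python3 - <<'E'
from h import *
import pickle
s=pickle.load(open("w3.pkl","rb")); f=lambda u,v,z:onz("wrist",u,v,z,s)[:2].round(1)
Y=np.array([-.097,.995])
print("hole L,R",f(301.7,233,50),f(344.7,233,50),"top-13Y",f(323.2,212,50)-13*Y)
print("cap L,R",f(283.7,372,198.5),f(361.7,372,198.5),"top-12Y",f(322.7,338.5,198.5)-12*Y)
print("foot L,R z114",f(300.5,262,114),f(343,262,114))
E
```

```text
hole L,R [527.5 -86. ] [555.1 -83.5] top-13Y [541.261 -83.835]
cap L,R [529.3 -85.9] [552.6 -83.7] top-12Y [541.064 -85.44 ]
foot L,R z114 [529.7 -82. ] [550.6 -80.1]
```

```bash
python3 -m crank '[[[0.015,0.015,0.5,0,0,0,15],[0,0,0.8,0,0,0,15],[0,0,0.6,0,0,0,15],[0,0,0.3,0,0,0,15],[0,0,0.16,0,0,0,15],[0,0,0.16,0,0,0,15],[0,0,0.16,0,0,0,15],[0,0,0,0,0,0,15]]]'
python3 -c "
from h import *
s=sense(); print(s['eef_pos'],s['force'],s['wrist_torque'],s['grip_width'])"
```

```text
time_s: 10.7
eef_pos: [540.6, -84.3, 95.1]
ee_rot: [-0.0, 0.672, 0.74, -0.0]
force: [-0.3, -0.1, -0.5]
grip_width: 0.269
grip_force: 39.3
[540.57105665 -84.31432323  95.09034323] [-0.34593685 -0.07491596 -0.52160599] [-0.00412443  0.02477049  0.00461884] 0.2690144812206738
```

The foot is 8 mm inside the hole with no contact force, so I'll continue down.

```bash
python3 -m crank '[[[0,0,0.2,0,0,0,15],[0,0,0.2,0,0,0,15],[0,0,0.2,0,0,0,15],[0,0,0.2,0,0,0,15],[0,0,0.2,0,0,0,15],[0,0,0.2,0,0,0,15],[0,0,0.06,0,0,0,15],[0,0,0,0,0,0,15]]]'
python3 -c "
from h import *
s=sense(); print(s['eef_pos'],s['force'],s['wrist_torque'],s['grip_width'])"
```

```text
time_s: 11.5
eef_pos: [540.7, -84.4, 63.8]
ee_rot: [-0.0, 0.672, 0.74, -0.0]
force: [-0.5, 0.6, -0.4]
grip_width: 0.268
grip_force: 39.3
[540.6659411  -84.36727867  63.76035084] [-0.51296438  0.56956163 -0.42060821] [ 0.04360323  0.0329363  -0.01242467] 0.2678618515692928
```

```bash
python3 -m crank '[[[0,0,0,0,0,0,25],[0,0,0,0,0,0,46],[0,0,0,0,0,0,46],[0,0,0,0,0,0,46],[0,0,0,0,0,0,46],[0,0,0,0,0,0,46],[0,0,0,0,0,0,46],[0,0,0,0,0,0,46]]]'
python3 -m crank '[[[0,0,-0.2,0,0,0,46],[0,0,-0.5,0,0,0,46],[0,0,-0.9,0,0,0,46],[0,0,-1,0,0,0,46],[0,0,-1,0,0,0,46],[0,0,-1,0,0,0,46],[0,0,-1,0,0,0,46],[0,0,-1,0,0,0,46]]]'
python3 - <<'E'
from h import *
s=sense(); im=capture("wrist"); cv2.imwrite("pics/w4.png",im); print(s["time_s"],s["eef_pos"],s["force"],s["grip_width"],quat(s).as_matrix().round(3))
import pickle; pickle.dump(s,open("w4.pkl","wb"))
E
```

```text
time_s: 12.3
eef_pos: [540.7, -84.4, 63.8]
ee_rot: [0.0, 0.672, 0.74, 0.0]
force: [0.9, 0.1, -0.7]
grip_width: 0.537
grip_force: 0.0
time_s: 13.1
eef_pos: [540.5, -84.3, 231.1]
ee_rot: [0.001, 0.672, 0.74, 0.0]
force: [0.3, 0.2, 0.1]
grip_width: 0.542
grip_force: 0.0
13.1 [540.49510132 -84.27079777 231.07390289] [0.2744592 0.1631252 0.0988568] 0.541789607964461 [[-0.096  0.995  0.001]
 [ 0.995  0.096 -0.   ]
 [-0.001  0.001 -1.   ]]
```

View pics/w4.png

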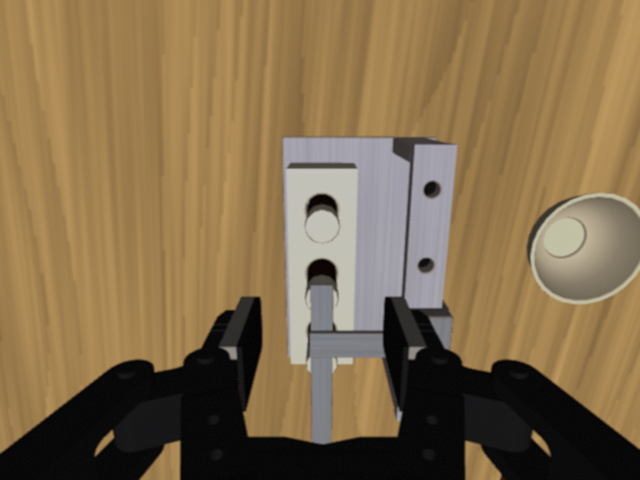

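The tube is seated at (322,224), with its cap level with the kept tubes' caps. Now the knob.

```bash
python3 -c "
from h import *; import pickle
s=pickle.load(open('w4.pkl','rb')); print(onz('wrist',426,264.5,97,s),onz('wrist',432,189,97,s),onz('wrist',322.5,225,100,s))"
python3 -m crank '[[[-0.86,0.75,0,0,0,0,46],[-0.86,0.75,0,0,0,0,46],[-0.86,0.75,0,0,0,0,46],[-0.85,0.74,0,0,0,0,46],[0,0,0,0,0,0,46],[0,0,0.8,0,0,0,46],[0,0,0.7,0,0,0,46],[0,0,0,0,0,0,46]]]' 60
python3 - <<'E'
from h import *
s=sense(); im=capture("wrist"); cv2.imwrite("pics/w5.png",im); print(s["time_s"],s["eef_pos"],s["force"])
import pickle; pickle.dump(s,open("w5.pkl","wb"))
E
```

```text
[ 618.19177214 -107.15042819   97.        ] [613.02321393 -52.76518524  97.        ] [541.41460169 -84.18343213 100.        ]
time_s: 13.95
eef_pos: [622.1, -161.7, 189.7]
ee_rot: [-0.002, 0.672, 0.74, -0.001]
force: [-0.9, 0.6, -0.1]
grip_width: 0.536
grip_force: 0.0
13.95 [ 622.14881725 -161.71672944  189.73368796] [-0.94290564  0.61104051 -0.14623478]
```

View pics/w5.png

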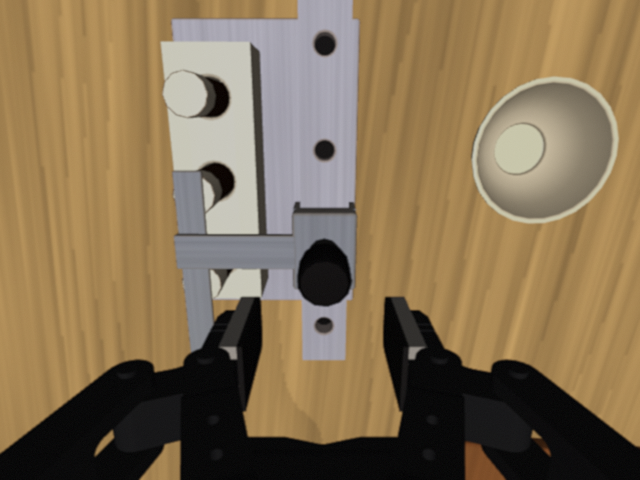

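The knob's top face is centred at about (324,280), between the fingers, and the next hole is at (324,150).

```bash
python3 -c "
from h import *; import pickle
s=pickle.load(open('w5.pkl','rb')); print(onz('wrist',324.5,280,158,s),onz('wrist',324,150,97,s))"
python3 -m crank '[[[0,0.04,0.4,0,0,0,46],[0,0,0.6,0,0,0,46],[0,0,0.6,0,0,0,46],[0,0,0.6,0,0,0,46],[0,0,0.3,0,0,0,46],[0,0,0,0,0,0,46],[0,0,0,0,0,0,46],[0,0,0,0,0,0,46]]]'
```

```text
[ 623.62212319 -160.55643478  158.        ] [ 618.26908002 -107.61807497   97.        ]
time_s: 14.8
eef_pos: [624.7, -162.6, 129.8]
ee_rot: [0.001, 0.672, 0.74, 0.0]
force: [1.2, 0.2, 0.1]
grip_width: 0.54
grip_force: 0.0
```

```bash
python3 -m crank '[[[0,0,0,0,0,0,40],[0,0,0,0,0,0,30],[0,0,0,0,0,0,15],[0,0,0,0,0,0,15],[0,0,0,0,0,0,15],[0,0,0,0,0,0,15],[0,0,0,0,0,0,15],[0,0,0,0,0,0,15]]]' 50
python3 -c "
from h import *
s=sense(); print(s['eef_pos'],s['force'],s['wrist_torque'],s['grip_width'],s['grip_force'],s['dq'].round(3))"
```

```text
time_s: 15.6
eef_pos: [623.3, -162.6, 129.5]
ee_rot: [-0.001, 0.672, 0.74, -0.001]
force: [-8.7, 0.8, 7.7]
grip_width: 0.288
grip_force: 49.1
[ 623.26014896 -162.62944783  129.51814017] [-8.73349256  0.81022467  7.65740366] [2.82831914e-04 1.36996732e+00 2.18192788e-02] 0.2876956273942167 49.09206150798127 [-0.001  0.     0.001 -0.002  0.001 -0.   ]
```

```bash
python3 -m crank '[[[0,0,-0.15,0,0,0,15],[0,0,-0.15,0,0,0,15],[0,0,-0.15,0,0,0,15],[0,0,-0.15,0,0,0,15],[0,0,0,0,0,0,15],[0,0,0,0,0,0,15],[0,0,0,0,0,0,15],[0,0,0,0,0,0,15]]]'
python3 -c "
from h import *
s=sense(); print(s['eef_pos'],s['force'],s['wrist_torque'],s['grip_width'],s['grip_force'])"
```

```text
time_s: 16.4
eef_pos: [623.1, -162.5, 142.4]
ee_rot: [-0.002, 0.672, 0.74, -0.001]
force: [-5.6, -2.2, -8.1]
grip_width: 0.291
grip_force: 49.5
[ 623.14890099 -162.48229651  142.4256824 ] [-5.60357506 -2.21045452 -8.12102315] [-0.32593029  0.73762362 -0.01654724] 0.2905901479706716 49.526087678968906
```

The force matches the spring at a 13 mm lift, so I'll raise it slightly and slide.

```bash
python3 -m crank '[[[0,0,-0.05,0,0,0,15],[0.2,0,0,0,0,0,15],[0.4,0,0,0,0,0,15],[0.5,0,0,0,0,0,15],[0.5,0,0,0,0,0,15],[0.4,0,0,0,0,0,15],[0.2,0,0,0,0,0,15],[0,0,0,0,0,0,15]]]'
python3 -c "
from h import *
s=sense(); p=s['eef_pos']-np.array([623.2,-162.5,129.5]); print(s['eef_pos'],p[:2]@[-.097,.995],p[:2]@[.995,.097],s['force'],s['wrist_torque'],s['grip_width'],s['grip_force'])"
```

```text
time_s: 17.2
eef_pos: [617.9, -106.5, 143.9]
ee_rot: [-0.002, 0.672, 0.741, -0.001]
force: [-6.6, 0.8, -8.5]
grip_width: 0.285
grip_force: 49.6
[ 617.86527935 -106.51964047  143.86124476] 56.217925635493444 0.12204782305705662 [-6.56445528  0.78669134 -8.52667717] [ 0.10438191  0.82054626 -0.00971299] 0.2848756206017372 49.57767827901989
```

```bash
python3 -m crank '[[[-0.03,0,0,0,0,0,15],[0,0,0.13,0,0,0,15],[0,0,0.13,0,0,0,15],[0,0,0.13,0,0,0,15],[0,0,0.13,0,0,0,15],[0,0,0.08,0,0,0,15],[0,0,0,0,0,0,15],[0,0,0,0,0,0,15]]]'
python3 -c "
from h import *
s=sense(); p=s['eef_pos']-np.array([623.2,-162.5,129.5]); print(s['eef_pos'],p[:2]@[-.097,.995],p[:2]@[.995,.097],s['force'],s['wrist_torque'],s['grip_width'],s['grip_force'])"
```

```text
time_s: 18.0
eef_pos: [618.1, -107.9, 129.7]
ee_rot: [-0.002, 0.672, 0.74, -0.001]
force: [-8.1, 0.1, -2.7]
grip_width: 0.28
grip_force: 50.1
[ 618.06552843 -107.93885499  129.68207275] 54.78638302700427 0.18363185076328217 [-8.14693772  0.09739915 -2.74130598] [ 0.11886359  1.12005116 -0.00239729] 0.28048441327456103 50.077792019583285
```

The force fell below the 5 N spring load, so the pin is down on its stop. A small push should make sure.

```bash
python3 -m crank '[[[0,0,0.04,0,0,0,15],[0,0,0.04,0,0,0,15],[0,0,0,0,0,0,15],[0,0,0,0,0,0,15],[0,0,0,0,0,0,15],[0,0,0,0,0,0,15],[0,0,0,0,0,0,15],[0,0,0,0,0,0,15]]]'
python3 -c "
from h import *
s=sense(); p=s['eef_pos']-np.array([623.2,-162.5,129.5]); print(s['eef_pos'],p[:2]@[-.097,.995],s['force'],s['wrist_torque'],s['grip_width'],s['grip_force'])
for n in('top','side'): cv2.imwrite(f'pics/{n}9.png',capture(n))
im=cv2.imread('pics/top9.png')"
```

```text
time_s: 18.8
eef_pos: [618.2, -108.4, 129.5]
ee_rot: [-0.001, 0.672, 0.74, -0.001]
force: [-11.6, 0.8, 8.5]
grip_width: 0.287
grip_force: 51.2
[ 618.23658207 -108.36661472  129.5012024 ] 54.344169893124885 [-11.61096735   0.79891033   8.46969704] [0.0577331  1.95576636 0.02471731] 0.28723424780076867 51.236117931548506
```

```bash
python3 -c "
from h import *
print(finish_job())"
```

```text
the job is handed in; nothing more can be done
None
```

I handed the job in at about 19 s, and no verdict came back: the tall tube is seated in the rack's empty hole, the keeper has moved about 54–55 mm to the next index hole, and the pin reads home by height and push force, with the gripper still holding the knob at about 51 N.

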